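# Start the bench extractor from its three control boxes

## Task

Start the bench extractor from its three grey control boxes, pressing from above with the closed fingers and in this order: first push down the raised end of the rocker so that it tips fully over, then push the round button all the way down (it stays down by itself), and last press the square key right down and let it spring back up. Only press: do not lift, tip or shove the boxes, and leave the tools and parts lying around them alone.

Things in the scene. Friction and masses are not known exactly. Their poses are not given: they have to be found in the camera images.
- rocker_box: Loose grey control box with the rocker: 96 (x) x 66 (y) x 44 mm high, about 0.7 kg, rubber feet. Origin at the centre of its underside, z up. In the middle of the top sits a black rocker, 58 mm long (along x), 26 mm wide, pivoting about the box's y axis 51 mm above the desk: a shallow V, one half level (top at 55 mm), the other sloping up. At the start the half towards +x is raised.
- rocker_pad (a point): The place to press on the rocker: on the upper face of its half towards the box's +x, on the middle line, 19 mm from the pivot. About 61 mm above the desk at the start (the end of this half stands at about 64 mm), 55 mm above the desk and level when tipped over; it moves with the rocker and sways about 2 mm outwards.
- rocker (a joint): Angle of the rocker: 0 at the start (half towards the box's +x raised), 0.32 rad when that half is fully down and level. Held by friction: needs about 2 N at the pad and stays where it is left.
- round_box: Loose grey control box with the round button: 76 x 76 x 44 mm high, about 0.7 kg, rubber feet. Origin at the centre of its underside, z up. The button stands in the middle of the top in a flat metal ring (top of the ring 48 mm above the desk).
- round_top (a point): Centre of the top of the round, mushroom-shaped black button, diameter 40 mm, slightly domed. 68 mm above the desk when up, 60 mm when fully down; moves with the button.
- round_button (a joint): Travel of the round button in m: 0 up, 0.008 fully down. No spring: friction of about 2.5 N, so it stays where it is left.
- key_box: Loose grey control box with the square key: 70 x 70 x 44 mm high, about 0.7 kg, rubber feet. Origin at the centre of its underside, z up. The key stands in the middle of the top on a square metal plate (top of the plate 47 mm above the desk).
- key_top (a point): Centre of the flat top of the square black key, 31 x 31 mm. 66 mm above the desk when up, 60 mm when fully down; moves with the key.
- square_key (a joint): Travel of the square key in m: 0 up, 0.006 fully down. Spring key: starts to move at about 2 N, fully down at about 5 N, springs back up when released.
- bolt_1: Bystander: hex bolt standing on its head, 46 mm tall, close in front of the round button's box; origin at its foot.
- bolt_2: Bystander: hex bolt standing on its head, 57 mm tall, close behind the square key's box; origin at its foot.
- black_gear_2: Bystander: black moulded gear wheel, 51 mm across, 28 mm high, lying close behind the rocker's box; origin at the centre of its underside.
- tape_measure: Bystander: yellow tape measure, 34 x 94 x 62 mm, standing behind the boxes; origin at the centre of its underside.
- pill_bottle: Bystander: small orange bottle of screws, 40 mm across, 68 mm tall, standing behind the boxes; origin at the centre of its underside.

How it is judged (in metres and radians):
On the way, in this order (a step that is already met when the one before it is completed fails the run):
1. the rocker is tipped over, its raised end down (value of joint rocker above 0.24 rad), for 0.1 s.
2. the round button is pushed down (value of joint round_button above 0.006 m), for 0.1 s.
3. the square key is pressed down (value of joint square_key above 0.004 m), for 0.04 s.
At the end, for the whole second after the job is handed in: The rocker is tipped over (more than 0.24 of 0.32 rad), the round button is down (more than 6 of 8 mm), the square key is up again (within 1.5 mm), the three boxes rest upright within 25 mm of where they stood and the bystanders within 30 mm (value of joint rocker above 0.24 rad and value of joint round_button above 0.006 m and value of joint square_key below 0.0015 m and distance of each of rocker_box, round_box, key_box from where it was at the start of the episode below 0.025 m and angle between each of rocker_box, round_box, key_box's own z axis and vertical below 0.1 rad and linear speed of each of rocker_box, round_box, key_box below 0.02 m/s and distance of each of bolt_1, bolt_2, black_gear_2, tape_measure, pill_bottle from where it was at the start of the episode below 0.03 m); the robot touches nothing.
It fails at once if the round button is pushed (more than 3 mm) before the rocker is tipped over (value of joint round_button above 0.003 m and value of joint rocker below 0.24 rad).
It fails at once if the square key is pressed (more than 2 mm) before the round button is down (value of joint square_key above 0.002 m and value of joint round_button below 0.006 m).
It fails at once if a control box is lifted (more than 10 mm), tipped (more than 0.25 rad) or shoved (more than 25 mm) (height (world z) of any of rocker_box, round_box, key_box above 0.01 m or angle between any of rocker_box, round_box, key_box's own z axis and vertical above 0.25 rad or distance of any of rocker_box, round_box, key_box from where it was at the start of the episode above 0.025 m).
It fails at once if a bystander is moved by more than 30 mm (distance of any of bolt_1, bolt_2, black_gear_2, tape_measure, pill_bottle from where it was at the start of the episode above 0.03 m).
It also fails if it takes over 40 s, if anything falls off the work surface, if the arm or the gripper's body presses on something with over 40 N, if the wrist force passes 120 N, or if a joint passes its speed limit or range.

## Robot

A 6-joint arm with a two-finger parallel gripper is mounted at the origin on a cart in front of the work surface, level with it; the furniture and walls round the work are solid. World frame = base frame: x ahead of the robot, y to its left, z up, the work surface at z = 0. Lengths are in mm, angles in rad, forces in N, time in s.
With the tool pointing down it reaches from about 325 to 850 mm from the base axis. Payload 4.4 kg.
Tool frame: the origin (TCP) lies at the very end of the fingers, on their centre line; the grasp point (between the pads) lies 19 mm behind it (hold_point_z is the distance from the TCP to the grasp point, in mm); z points along the fingers, y is the line along which they close (so a half turn about z gives the same grasp; the last joint's range is limited). The gripper opens to 94 mm and grips with 3 to 60 N. Pads are 16 mm wide; open, the fingers measure 119 mm over their backs; the gripper's body (75 mm by 177 mm) begins 78 mm behind the grasp point.
Start: joints at [-1.339, 0.207, 1.542, -0, 1.393, -0.15], TCP at [214.228, -533.604, 205.447] pointing down, gripper open.
Joint ranges: [-2.73, 2.73], [-0.86, 2.22], [0.23, 2.46], [-1.11, 4.25], [0.08, 2.63], [-2.82, 2.82]. Speed limits (rad/s): [2.79, 2.79, 3.14, 3.14, 3.14, 3.14].

## Interface

Orientations are given as a rotation vector (axis times angle).
In Python, from rig import read_state, capture, hand_in, hold_point_z gives the robot as it stands.
- The arm moves only by the shell command python3 -m handwheel 'ROWS' [OPENING] [FORCE]. ROWS is JSON, a list of rows, each a list of 6 numbers: the shift along the tool's x, y, z as a fraction of full scale, then the turn, a rotation vector about the tool's x, y, z as a fraction of full scale. A call has 1 to 12 rows; each row is the pose to reach, as a shift and turn from the pose commanded when the call began, along the tool's axes at that moment, turning the shorter way round; what a row does not reach only later rows make up. Full scale, the value 1, is 12 cm for a shift and pi rad for a turn. A row lasts 1/8 s, in which the tool goes at most 62.5 mm and 10.7 degrees, less where a joint would pass 70% of its speed; a pose out of reach is approached as far as the arm can. A call with a number of a shift or a turn outside -1 to 1 is refused whole. A call with a gripper value outside its range is refused whole. OPENING is the opening, from 0 (shut) to 1 (fully open), set as the call begins (- or left out, the last holds). The fingers move at their own pace and stop on an object; FORCE is the grip in N (left out, the last holds). Time passes only in rows, so rows that repeat a pose let the fingers close. It gives the time, the measured TCP pose, the force, the opening and the grip force at its end, in the units of the state.
- read_state(): the state, without advancing time (a new reading comes with each control period).
- capture(name): name is "scene" or "top"; returns a dict with "image" (384x512x3 uint8, red, green, blue), "z_map" (384x512 float32, mm along the optical axis (not along the pixel's ray), 0 where there is no reading), "fx", "fy", "cx", "cy" (pixels), "R" (3x3) and "t" (3): a world point X has camera coordinates R X + t. Camera axes: x right, y down, z forward; pixel columns grow to the right and rows downward; lengths in mm; the calibration is good to about 2 mm. A picture is of the moment at which its call begins.
- hand_in(): hands the job in; it is judged then, once.
The state is a dict: "time_s": time; "qpos": joint angles; "joint_vel": joint speeds; "tau": joint torques, N m; "tcp_pos": TCP position; "tool_rot": TCP orientation; "contact_force": force on the tool from outside, world axes, zero at the start; "torque": the same for the moment, N m; "gripper_width": opening from 0.0 (shut) to 1.0 (fully open); "finger_force": force on a finger pad.
Only numpy, scipy, OpenCV 4.12 (cv2) and the standard library are available. Lean on these libraries where they do the work, as an engineer would, in place of code of your own. Each camera call takes 0.05 s, during which the arm holds its last target. There are 200 camera calls.

## Working session

There is one attempt and no reset: what is moved stays moved. The work goes in short steps, Python scripts to look and compute and a shell command to move; the robot and the scene stay as the last step left them, time stands still between calls to the robot, and variables do not carry over. Pictures are saved under pics/ and viewed, at most 10 in all, crops included, and the job is handed in when it is done.

```bash
mkdir -p pics; python3 - <<'E'
from rig import *
import cv2,numpy as np
for n in("scene","top"):
    c=capture(n); cv2.imwrite(f"pics/{n}0.png",c["image"][...,::-1]); np.savez(f"pics/{n}0.npz",**c)
    print(n,c["fx"],c["cx"],c["cy"],c["R"].round(3).tolist(),c["t"],(-c["R"].T@c["t"]).round())
s=read_state();print(s["time_s"],s["tcp_pos"],s["tool_rot"],s["gripper_width"])
E
```

```text
scene 424.3392477091152 256.09855093816344 190.55801390328958 [[-0.855, -0.519, 0.009], [-0.281, 0.448, -0.848], [0.436, -0.728, -0.529]] [451.13157998 215.21650886 731.62025282] [127. 670. 566.]
top 371.65773576765326 247.1587831638212 188.50370322491636 [[0.023, -0.999, 0.026], [-0.998, -0.025, -0.064], [0.064, -0.024, -0.998]] [-16.33216321 531.09018626 925.48794539] [471.  19. 957.]
0.1 [ 214.04466776 -532.91068817  204.41816065] [-3.08254705e+00 -5.95672717e-01  1.58017403e-04] 1.0015825519301906
```

View pics/top0.png

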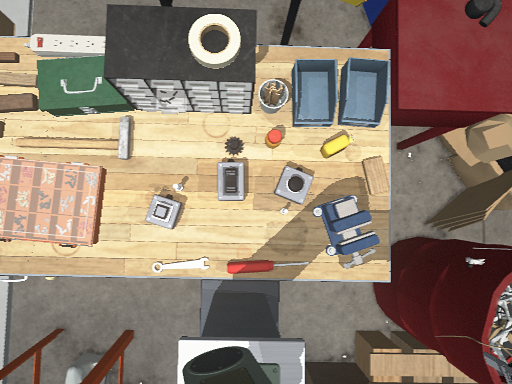

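View pics/scene0.png

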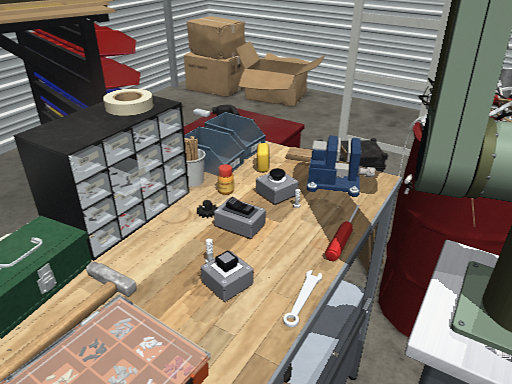

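The top view shows the rocker box at about (231,181), the round button at (297,184) and the key at (161,211). The bolts are at (285,211) and (179,186), and the vise is at (348,225). Next I'll measure from the black parts and the depth map.

```bash
cat > h.py <<'E'
import numpy as np,cv2
def pts(c):
    z=c["z_map"].astype(float); v,u=np.mgrid[:z.shape[0],:z.shape[1]]
    P=np.stack([(u-c["cx"])/c["fx"]*z,(v-c["cy"])/c["fy"]*z,z],-1)
    return (P-c["t"])@c["R"]
def ray(c,u,v,h):
    d=c["R"].T@np.array([(u-c["cx"])/c["fx"],(v-c["cy"])/c["fy"],1]); o=-c["R"].T@c["t"]
    return o+d*(h-o[2])/d[2]
E
python3 - <<'E'
from h import *
c=dict(np.load("pics/top0.npz")); P=pts(c)
g=c["image"].max(-1)
for n,(u,v),h in(("rocker",(231,181),58),("round",(297,184),68),("key",(161,211),66)):
    sl=np.s_[v-25:v+25,u-25:u+25]
    Q=P[sl]; bl=(g[sl]<70).astype(np.uint8)
    k,l,st,ce=cv2.connectedComponentsWithStats(bl)
    for i in range(1,k):
        if st[i,4]>25:
            m=l==i; q=Q[m]; yy,xx=np.nonzero(m); r=cv2.minAreaRect(np.stack([xx,yy],1).astype(np.float32))
            print(n,st[i],"rayc",ray(c,*(ce[i]+[u-25,v-25]),h).round(1),"depthmed",np.median(q,0).round(1),"rect",r)
    m=(Q[...,2]>32)&(Q[...,2]<90); k,l,st,ce=cv2.connectedComponentsWithStats(m.astype(np.uint8)); i=l[25,25]
    yy,xx=np.nonzero(l==i); r=cv2.minAreaRect(np.stack([xx,yy],1).astype(np.float32))
    print(" box",ray(c,r[0][0]+u-25,r[0][1]+v-25,44).round(1),r, "boxz",np.median(Q[l==i],0).round(1))
# rocker height profile
print(P[160:202,231].round(0)[:, [0,2]].T.tolist())
img=np.hstack([cv2.resize(c["image"][v-24:v+26,u-24:u+26],(260,260),interpolation=cv2.INTER_CUBIC) for u,v in((231,181),(297,184),(161,211))])
cv2.imwrite("pics/crop.png",img[...,::-1])
# tall things
for n,(a,b,e,f) in dict(vise=(190,260,315,385),bolt1=(204,216,279,291),bolt2=(181,193,173,186)).items():
    q=P[a:b,e:f].reshape(-1,3); q=q[q[:,2]>25]; print(n,q.min(0).round() if len(q) else 0,q.max(0).round() if len(q) else 0)
E
```

```text
box [547.1  37.2  44. ] ((25.0, 25.0), (38.0, 26.0), 90.0) boxz [546.2  37.5  44.6]
round [16 17 15 16 80] rayc [ 544.5 -118.9   68. ] depthmed [ 547.2 -120.4   65. ] rect ((23.000001907348633, 24.500001907348633), (13.86362075805664, 14.310833930969238), 26.56505012512207)
 box [ 542.6 -118.7   44. ] ((22.005916595458984, 25.414201736450195), (30.677555084228516, 30.568771362304688), 22.380136489868164) boxz [ 541.9 -117.3   43.7]
 box [468.7 200.9  44. ] ((27.049999237060547, 25.349998474121094), (29.4091796875, 28.460494995117188), 18.43494987487793) boxz [468.9 199.1  44.2]
[[601.0, 600.0, 594.0, 592.0, 590.0, 587.0, 585.0, 581.0, 579.0, 575.0, 572.0, 570.0, 568.0, 565.0, 563.0, 561.0, 558.0, 556.0, 553.0, 551.0, 549.0, 546.0, 544.0, 541.0, 539.0, 536.0, 534.0, 532.0, 529.0, 527.0, 524.0, 522.0, 519.0, 518.0, 515.0, 513.0, 510.0, 508.0, 505.0, 503.0, 500.0, 499.0], [29.0, 24.0, 43.0, 42.0, 42.0, 44.0, 41.0, 48.0, 45.0, 61.0, 62.0, 60.0, 59.0, 59.0, 62.0, 56.0, 61.0, 57.0, 58.0, 58.0, 53.0, 53.0, 52.0, 54.0, 54.0, 56.0, 54.0, 56.0, 56.0, 54.0, 55.0, 53.0, 57.0, 43.0, 46.0, 45.0, 45.0, 44.0, 43.0, 41.0, 39.0, 4.0]]
vise [ 363. -306.   25.] [515.  19. 957.]
bolt1 [ 474. -102.   29.] [481. -94.  46.]
bolt2 [471.  19.  32.] [537. 178. 957.]
```

View pics/crop.png

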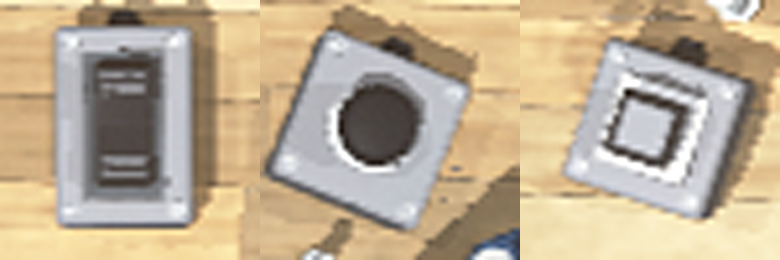

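```bash
cat >> h.py <<'E'
from scipy.spatial.transform import Rotation as Ro
def need(target):
    from rig import read_state
    s=read_state(); d=Ro.from_rotvec(s["tool_rot"]).inv().apply(np.array(target)-s["tcp_pos"])
    print("t",round(s["time_s"],2),"tcp",np.round(s["tcp_pos"],1),"F",np.round(s["contact_force"],1),"open",round(s["gripper_width"],2)," need frac",np.round(d/120,3))
E
python3 - <<'E'
from h import *
c=dict(np.load("pics/top0.npz")); P=pts(c)
print("rocker",ray(c,231.6,178,61),"key",ray(c,161,210.7,66))
P[c["z_map"]==0]=0
q=P[190:270,310:385].reshape(-1,3);q=q[q[:,2]>25];print("vise",q.min(0),q.max(0))
need([566,37,110])
E
python3 -m handwheel '[[0.23,-0.17,0,0,0,0],[0.45,-0.33,0,0,0,0],[0.68,-0.5,0,0,0,0],[0.9,-0.66,0,0,0,0]]' 0 20
```

```text
rocker [553.03833957  35.60475694  61.        ] key [470.19550174 201.42522099  66.        ]
vise [ 344.11820301 -306.00579261   25.07525239] [ 514.94257051 -191.74155508  117.02299967]
t 0.1 tcp [ 214.  -532.9  204.4] F [1.3 0.6 0.6] open 1.0  need frac [ 4.491 -3.313  0.795]
time_s: 0.6
tcp_pos: [285.2, -418.5, 204.9]
tool_rot: [-3.083, -0.596, 0.0]
contact_force: [-0.1, -0.3, -0.5]
gripper_width: 0.611
finger_force: 0.0
```

```bash
for i in 1; do python3 -m handwheel '[[0.23,-0.17,0,0,0,0],[0.45,-0.33,0,0,0,0],[0.68,-0.5,0,0,0,0],[0.9,-0.66,0,0,0,0]]'; done >/dev/null
python3 -m handwheel '[[0.23,-0.17,0,0,0,0],[0.45,-0.33,0,0,0,0],[0.68,-0.5,0,0,0,0],[0.9,-0.66,0,0,0,0]]'  >/dev/null
python3 -m handwheel '[[0.23,-0.17,0,0,0,0],[0.45,-0.33,0,0,0,0],[0.68,-0.5,0,0,0,0],[0.9,-0.66,0,0,0,0]]' >/dev/null
python3 -m handwheel '[[0.23,-0.17,0,0,0,0],[0.45,-0.33,0,0,0,0],[0.68,-0.5,0,0,0,0],[0.85,-0.64,0,0,0,0],[0.85,-0.64,0,0,0,0]]'
python3 -c "
from h import *
need([566,36.5,85])"
```

```text
time_s: 2.72
tcp_pos: [563.1, 32.0, 204.7]
tool_rot: [-3.083, -0.6, 0.002]
contact_force: [-0.9, 0.2, -1.5]
gripper_width: 0.004
finger_force: 0.0
t 2.73 tcp [563.1  32.  204.7] F [-0.9  0.2 -1.5] open 0.0  need frac [ 0.038 -0.025  0.998]
```

```bash
python3 -m handwheel '[[0.04,-0.025,0.35,0,0,0],[0.04,-0.025,0.7,0,0,0],[0.04,-0.025,1,0,0,0],[0.04,-0.025,1,0,0,0]]'
python3 - <<'E'
from h import *
from rig import capture
need([566,36.5,55])
a=capture("scene")["image"][150:300,160:340]; b=capture("top")["image"][120:240,130:330]
cv2.imwrite("pics/l1.png",np.vstack([cv2.resize(a,(480,400),interpolation=2),])[...,::-1])
E
```

```text
time_s: 3.22
tcp_pos: [562.5, 34.5, 81.9]
tool_rot: [-3.083, -0.594, 0.013]
contact_force: [-0.1, -0.6, 0.1]
gripper_width: 0.004
finger_force: 0.0
t 3.23 tcp [562.5  34.5  81.9] F [-0.1 -0.6  0.1] open 0.0  need frac [ 0.035 -0.003  0.224]
```

View pics/l1.png

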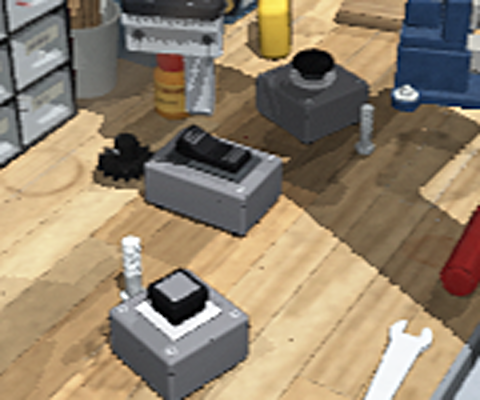

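The fingertips (crop 200,112) hang above the raised half of the rocker (185,140). I'll press down next.

```bash
python3 -m handwheel '[[0.035,0,0,0,0,0],[0.035,0,0.1,0,0,0],[0.035,0,0.16,0,0,0],[0.035,0,0.2,0,0,0],[0.035,0,0.225,0,0,0],[0.035,0,0.225,0,0,0]]'
python3 - <<'E'
from h import *
need([566,36.5,55])
E
```

```text
time_s: 4.08
tcp_pos: [570.5, 36.7, 58.5]
tool_rot: [3.084, 0.596, 0.0]
contact_force: [1.1, -1.1, 0.4]
gripper_width: 0.003
finger_force: 0.5
t 4.08 tcp [570.5  36.7  58.5] F [ 1.1 -1.1  0.4] open 0.0  need frac [-0.036 -0.012  0.029]
```

```bash
python3 -m handwheel '[[-0.02,-0.01,0.015,0,0,0],[-0.03,-0.01,0.03,0,0,0],[-0.03,-0.01,0.04,0,0,0],[-0.03,-0.01,0.04,0,0,0]]'
python3 - <<'E'
from h import *
from rig import capture
need([566,36.5,55])
a=capture("scene")["image"][150:300,160:340]
cv2.imwrite("pics/l2.png",cv2.resize(a,(480,400),interpolation=2)[...,::-1])
E
```

```text
time_s: 4.58
tcp_pos: [567.0, 36.7, 55.1]
tool_rot: [-3.084, -0.596, -0.001]
contact_force: [-0.9, 0.5, 8.5]
gripper_width: 0.004
finger_force: 4.4
t 4.58 tcp [567.   36.7  55.1] F [-0.9  0.5  8.5] open 0.0  need frac [-0.008 -0.002  0.001]
```

View pics/l2.png

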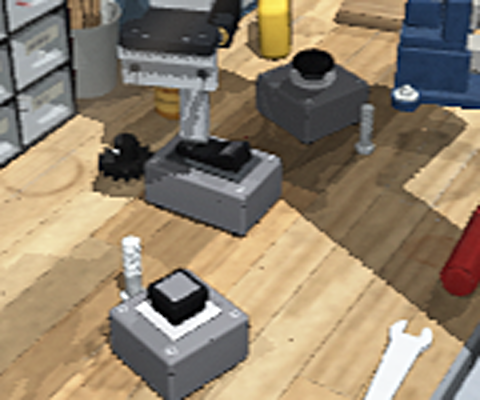

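The rocker is tipped: the far half is level at (195,150), the near half at (235,155) is up, and the force is 8.5 N at the stop. I'll lift and go to the round button.

```bash
python3 -m handwheel '[[0,0,-0.2,0,0,0],[0,0,-0.4,0,0,0],[0,0,-0.4,0,0,0]]' >/dev/null
python3 -c "
from h import *
need([544.5,-119,90])"
```

```text
t 5.0 tcp [567.3  36.4 103. ] F [ 0.6  0.7 -0.3] open 0.0  need frac [-0.659  1.131  0.108]
```

```bash
python3 -m handwheel '[[-0.2,0.33,0,0,0,0],[-0.4,0.66,0,0,0,0],[-0.6,1,0,0,0,0],[-0.66,1,0,0,0,0]]' >/dev/null
python3 -m handwheel '[[0,0.13,0.05,0,0,0],[0,0.13,0.1,0,0,0],[0,0.13,0.1,0,0,0],[0,0.13,0.1,0,0,0]]' >/dev/null
python3 - <<'E'
from h import *
from rig import capture
need([544.5,-119,58.5])
a=capture("scene")["image"][130:280,180:360]
cv2.imwrite("pics/l3.png",cv2.resize(a,(480,400),interpolation=2)[...,::-1])
E
```

```text
t 6.0 tcp [ 543.6 -117.9   89.4] F [-0.2  0.3 -0.1] open 0.01  need frac [0.004 0.011 0.257]
```

View pics/l3.png

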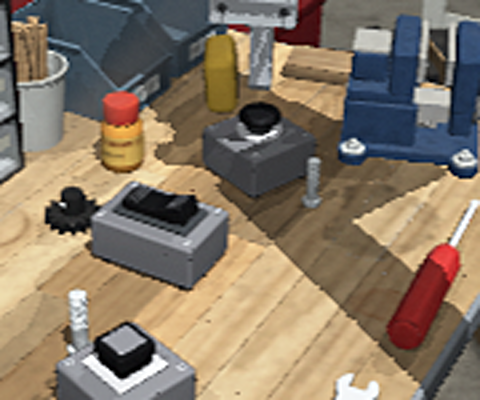

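The rocker has stayed tipped, and the fingers (260,85) are above the button (260,118). Pressing now.

```bash
python3 -m handwheel '[[0,0.01,0.1,0,0,0],[0,0.01,0.17,0,0,0],[0,0.01,0.2,0,0,0],[0,0.01,0.23,0,0,0],[0,0.01,0.25,0,0,0],[0,0.01,0.26,0,0,0],[0,0.01,0.26,0,0,0]]'
```

```text
time_s: 6.92
tcp_pos: [543.8, -119.8, 59.8]
tool_rot: [-3.084, -0.596, 0.001]
contact_force: [-4.0, 1.7, 9.8]
gripper_width: 0.005
finger_force: 4.7
```

The button is at its stop: z 59.8 with 9.8 N. On to the key.

```bash
python3 -m handwheel '[[0,0,-0.2,0,0,0],[0,0,-0.4,0,0,0],[0,0,-0.4,0,0,0]]' >/dev/null
python3 -c "
from h import *
need([470.2,201.4,90])"
```

```text
t 7.3 tcp [ 546.  -120.8  108.5] F [-0.2 -0.5 -0.6] open 0.0  need frac [ 0.413 -2.728  0.145]
```

```bash
python3 -m handwheel '[[0.05,-0.3,0,0,0,0],[0.09,-0.6,0,0,0,0],[0.14,-0.91,0,0,0,0]]' >/dev/null
python3 -m handwheel '[[0.05,-0.3,0,0,0,0],[0.09,-0.6,0,0,0,0],[0.14,-0.91,0,0,0,0]]' >/dev/null
python3 -m handwheel '[[0.05,-0.3,0,0,0,0],[0.09,-0.6,0,0,0,0],[0.14,-0.91,0,0,0,0],[0.14,-0.91,0.13,0,0,0],[0.14,-0.91,0.13,0,0,0],[0.14,-0.91,0.13,0,0,0]]' >/dev/null
python3 - <<'E'
from h import *
from rig import capture
need([470.2,201.4,58.5])
a=capture("scene")["image"][130:310,160:376]
cv2.imwrite("pics/l4.png",cv2.resize(a,(648,540),interpolation=2)[...,::-1])
E
```

```text
t 8.8 tcp [468.6 201.7  90.1] F [-0.1  0.4  0.3] open 0.01  need frac [0.012 0.007 0.263]
```

View pics/l4.png

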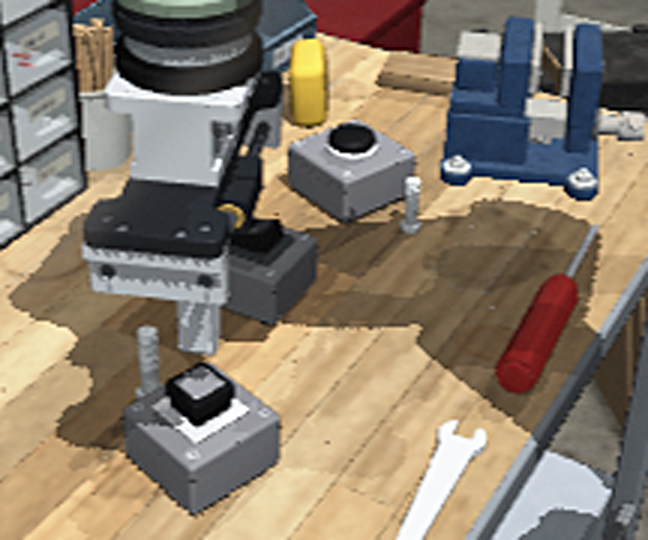

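The round button (352,140) is down. The fingertips (197,345) are above the key (200,385), and the bolt (148,355) is clear. I'll press the key, release it and lift.

```bash
python3 -m handwheel '[[0.01,0.005,0.1,0,0,0],[0.01,0.005,0.18,0,0,0],[0.01,0.005,0.23,0,0,0],[0.01,0.005,0.26,0,0,0],[0.01,0.005,0.27,0,0,0],[0.01,0.005,0.27,0,0,0]]'
python3 -m handwheel '[[0,0,-0.1,0,0,0],[0,0,-0.4,0,0,0],[0,0,-0.8,0,0,0],[0,0,-0.8,0,0,0],[0,0,-0.8,0,0,0]]'
python3 - <<'E'
from h import *
from rig import capture
a=capture("scene")["image"][130:310,160:376]
cv2.imwrite("pics/l5.png",cv2.resize(a,(648,540),interpolation=2)[...,::-1])
E
```

```text
time_s: 9.6
tcp_pos: [469.9, 202.3, 60.1]
tool_rot: [3.083, 0.597, -0.002]
contact_force: [-6.3, -2.8, 12.7]
gripper_width: 0.006
finger_force: 6.5
time_s: 10.22
tcp_pos: [469.6, 202.8, 153.9]
tool_rot: [-3.084, -0.596, 0.001]
contact_force: [-0.3, -0.2, -0.1]
gripper_width: 0.005
finger_force: 0.0
```

View pics/l5.png

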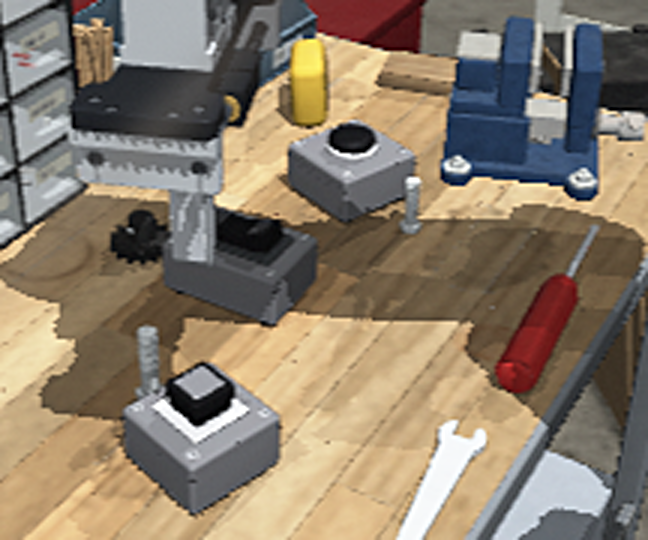

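The key reached z 60.1 with 12.7 N and is up again at (200,390). The rocker is still tipped, the round button is still down, and nothing has shifted.

```bash
python3 -c "
from rig import hand_in
print(hand_in())"
```

```text
the job is handed in; nothing more can be done
None
```

The rocker is tipped over, the round button is down, and the square key was pressed and has sprung back up, in that order. No box or bystander visibly moved, and the job was handed in at about 10 s; no verdict came back.

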